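# Comb the fabric markers into rows and put their tray away

## Task

The fabric markers have slid about in their two-compartment tray. With the wooden hand rake, not with the fingers, comb those of each compartment into one row, parallel, side by side and tight against the compartment's wall on the side away from the tray's pull, and stand the rake back on the table clear of the tray. Then lay a straightedge flat in each compartment, flush against its row so that it cannot spread again, and slide the tray by its pull fully home into the plywood rack; leave the spools and the glue stick alone.

Things in the scene. Friction and masses are not known exactly. Their poses are not given: they have to be found in the camera images.
- rack: Plywood rack fixed on the table, 186 mm wide, 55 mm high, with a flat top (a tape roll and a spool are fixed at its back). One bay without floor, 156 mm wide (x), 46 mm high, open at its -y end: mouth at y = -100 mm, flared lead-ins to y = -127 mm; back board's inner face at y = +100 mm. Origin: on the table, centre of the bay. The tray enters along +y; home, its origin is at rack y = -59 mm.
- tray: Loose wooden tray 150 (x) x 318 (y) x 20 mm high, floor 3 mm, walls 6 mm, about 0.6 kg, slides on the table, +y end first into the rack. Origin: centre of its underside. A cross wall at y = 0 makes two compartments 138 (x) x 150 mm: y -153 to -3 and y +3 to +153 mm; rows go to their +y walls. Wooden pull at the middle of the -y end: 14 mm thick (x), y -159 to -192 mm, 1 to 31 mm high.
- rake: Wooden hand rake standing on two rows of four round teeth, 6 mm thick, at x = -45, -15, 15, 45 and y = -8, +8 mm (outer faces at y = -11, +11). Head bar 104 (x) x 30 (y) mm, 24 to 36 mm above the tooth tips; upright grip above it, 76 (x) x 16 mm (y), up to 82 mm above the tips. Origin: centre, at the tooth tips; z up. 0.15 kg.
- straightedge_1: Aluminium straightedge, one of two alike, at first lying flat on the rack's top: plate 126 (x) x 44 (y) x 4 mm, straight long edges at y = -22 and +22 mm; raised wooden grip along its middle, 96 (x) x 14 mm (y), up to 35 mm above the underside. Origin: centre of its underside. About 0.12 kg. Either long edge may face a row, and either straightedge may go into either compartment.
- straightedge_2: Aluminium straightedge, one of two alike, at first lying flat on the rack's top: plate 126 (x) x 44 (y) x 4 mm, straight long edges at y = -22 and +22 mm; raised wooden grip along its middle, 96 (x) x 14 mm (y), up to 35 mm above the underside. Origin: centre of its underside. About 0.12 kg. Either long edge may face a row, and either straightedge may go into either compartment.
- marker_1: Yellow fabric marker, a rod 104 mm long (along its y) and 10 x 10 mm thick, square enough not to roll, lying on the floor of the tray's pull-side compartment (tray y -153 to -3 mm). Origin: middle of its underside at the start. Two or three of this compartment's three markers are present.
- marker_2: Yellow fabric marker, a rod 104 mm long (along its y) and 10 x 10 mm thick, square enough not to roll, lying on the floor of the tray's pull-side compartment (tray y -153 to -3 mm). Origin: middle of its underside at the start. Two or three of this compartment's three markers are present.
- marker_3: Yellow fabric marker, a rod 104 mm long (along its y) and 10 x 10 mm thick, square enough not to roll, lying on the floor of the tray's pull-side compartment (tray y -153 to -3 mm). Origin: middle of its underside at the start. Two or three of this compartment's three markers are present.
- marker_4: Yellow fabric marker, a rod 104 mm long (along its y) and 10 x 10 mm thick, square enough not to roll, lying on the floor of the tray's far compartment (tray y +3 to +153 mm). Origin: middle of its underside at the start. Two or three of this compartment's three markers are present.
- marker_5: Yellow fabric marker, a rod 104 mm long (along its y) and 10 x 10 mm thick, square enough not to roll, lying on the floor of the tray's far compartment (tray y +3 to +153 mm). Origin: middle of its underside at the start. Two or three of this compartment's three markers are present.
- marker_6: Yellow fabric marker, a rod 104 mm long (along its y) and 10 x 10 mm thick, square enough not to roll, lying on the floor of the tray's far compartment (tray y +3 to +153 mm). Origin: middle of its underside at the start. Two or three of this compartment's three markers are present.
- marker_1_mid (a point): Middle of that marker's body, on its axis; the axes are the marker's.
- marker_2_mid (a point): Middle of that marker's body, on its axis; the axes are the marker's.
- marker_3_mid (a point): Middle of that marker's body, on its axis; the axes are the marker's.
- marker_4_mid (a point): Middle of that marker's body, on its axis; the axes are the marker's.
- marker_5_mid (a point): Middle of that marker's body, on its axis; the axes are the marker's.
- marker_6_mid (a point): Middle of that marker's body, on its axis; the axes are the marker's.
- spool_red: Red thread spool standing at the back, 29 mm wide, 60 mm high, origin under its centre. Bystander.
- spool_navy: Navy thread spool standing at the back, 29 mm wide, 61 mm high, origin under its centre. Bystander.
- glue_stick: Glue stick standing at the back right, 25 mm wide, 88 mm high, origin under its centre. Bystander.

How it is judged (in metres and radians):
On the way, in this order (a step that is already met when the one before it is completed fails the run):
1. in both compartments the markers lie in one row against the wall away from the pull, parallel and side by side, with the rake still in the tray (angle between the y axis of each of marker_1, marker_2, marker_3, marker_4, marker_5, marker_6 and the x axis of tray, either way round below 0.1 rad and y of marker_1_mid in the frame of tray between -0.045 and -0.003 m and z of each of marker_1_mid, marker_2_mid, marker_3_mid, marker_4_mid, marker_5_mid, marker_6_mid in the frame of tray below 0.012 m and ((x of marker_2_mid in the frame of marker_1_mid between -0.014 and 0.014 m and z of marker_2_mid in the frame of marker_1_mid between -0.014 and 0.014 m) or (x of marker_3_mid in the frame of marker_1_mid between -0.014 and 0.014 m and z of marker_3_mid in the frame of marker_1_mid between -0.014 and 0.014 m)) and y of marker_2_mid in the frame of tray between -0.045 and -0.003 m and ((x of marker_1_mid in the frame of marker_2_mid between -0.014 and 0.014 m and z of marker_1_mid in the frame of marker_2_mid between -0.014 and 0.014 m) or (x of marker_3_mid in the frame of marker_2_mid between -0.014 and 0.014 m and z of marker_3_mid in the frame of marker_2_mid between -0.014 and 0.014 m)) and y of marker_3_mid in the frame of tray between -0.045 and -0.003 m and ((x of marker_1_mid in the frame of marker_3_mid between -0.014 and 0.014 m and z of marker_1_mid in the frame of marker_3_mid between -0.014 and 0.014 m) or (x of marker_2_mid in the frame of marker_3_mid between -0.014 and 0.014 m and z of marker_2_mid in the frame of marker_3_mid between -0.014 and 0.014 m)) and y of any of marker_1_mid, marker_2_mid, marker_3_mid in the frame of tray above -0.012 m and y of marker_4_mid in the frame of tray between 0.111 and 0.153 m and ((x of marker_5_mid in the frame of marker_4_mid between -0.014 and 0.014 m and z of marker_5_mid in the frame of marker_4_mid between -0.014 and 0.014 m) or (x of marker_6_mid in the frame of marker_4_mid between -0.014 and 0.014 m and z of marker_6_mid in the frame of marker_4_mid between -0.014 and 0.014 m)) and y of marker_5_mid in the frame of tray between 0.111 and 0.153 m and ((x of marker_4_mid in the frame of marker_5_mid between -0.014 and 0.014 m and z of marker_4_mid in the frame of marker_5_mid between -0.014 and 0.014 m) or (x of marker_6_mid in the frame of marker_5_mid between -0.014 and 0.014 m and z of marker_6_mid in the frame of marker_5_mid between -0.014 and 0.014 m)) and y of marker_6_mid in the frame of tray between 0.111 and 0.153 m and ((x of marker_4_mid in the frame of marker_6_mid between -0.014 and 0.014 m and z of marker_4_mid in the frame of marker_6_mid between -0.014 and 0.014 m) or (x of marker_5_mid in the frame of marker_6_mid between -0.014 and 0.014 m and z of marker_5_mid in the frame of marker_6_mid between -0.014 and 0.014 m)) and y of any of marker_4_mid, marker_5_mid, marker_6_mid in the frame of tray above 0.144 m and horizontal distance between rake and tray below 0.16 m), for 0.2 s.
2. a straightedge lies flat in each compartment, flush against its row, before the tray goes into the rack (angle between the y axis of each of marker_1, marker_2, marker_3, marker_4, marker_5, marker_6 and the x axis of tray, either way round below 0.1 rad and y of marker_1_mid in the frame of tray between -0.045 and -0.003 m and z of each of marker_1_mid, marker_2_mid, marker_3_mid, marker_4_mid, marker_5_mid, marker_6_mid in the frame of tray below 0.012 m and ((x of marker_2_mid in the frame of marker_1_mid between -0.014 and 0.014 m and z of marker_2_mid in the frame of marker_1_mid between -0.014 and 0.014 m) or (x of marker_3_mid in the frame of marker_1_mid between -0.014 and 0.014 m and z of marker_3_mid in the frame of marker_1_mid between -0.014 and 0.014 m)) and y of marker_2_mid in the frame of tray between -0.045 and -0.003 m and ((x of marker_1_mid in the frame of marker_2_mid between -0.014 and 0.014 m and z of marker_1_mid in the frame of marker_2_mid between -0.014 and 0.014 m) or (x of marker_3_mid in the frame of marker_2_mid between -0.014 and 0.014 m and z of marker_3_mid in the frame of marker_2_mid between -0.014 and 0.014 m)) and y of marker_3_mid in the frame of tray between -0.045 and -0.003 m and ((x of marker_1_mid in the frame of marker_3_mid between -0.014 and 0.014 m and z of marker_1_mid in the frame of marker_3_mid between -0.014 and 0.014 m) or (x of marker_2_mid in the frame of marker_3_mid between -0.014 and 0.014 m and z of marker_2_mid in the frame of marker_3_mid between -0.014 and 0.014 m)) and y of any of marker_1_mid, marker_2_mid, marker_3_mid in the frame of tray above -0.012 m and y of marker_4_mid in the frame of tray between 0.111 and 0.153 m and ((x of marker_5_mid in the frame of marker_4_mid between -0.014 and 0.014 m and z of marker_5_mid in the frame of marker_4_mid between -0.014 and 0.014 m) or (x of marker_6_mid in the frame of marker_4_mid between -0.014 and 0.014 m and z of marker_6_mid in the frame of marker_4_mid between -0.014 and 0.014 m)) and y of marker_5_mid in the frame of tray between 0.111 and 0.153 m and ((x of marker_4_mid in the frame of marker_5_mid between -0.014 and 0.014 m and z of marker_4_mid in the frame of marker_5_mid between -0.014 and 0.014 m) or (x of marker_6_mid in the frame of marker_5_mid between -0.014 and 0.014 m and z of marker_6_mid in the frame of marker_5_mid between -0.014 and 0.014 m)) and y of marker_6_mid in the frame of tray between 0.111 and 0.153 m and ((x of marker_4_mid in the frame of marker_6_mid between -0.014 and 0.014 m and z of marker_4_mid in the frame of marker_6_mid between -0.014 and 0.014 m) or (x of marker_5_mid in the frame of marker_6_mid between -0.014 and 0.014 m and z of marker_5_mid in the frame of marker_6_mid between -0.014 and 0.014 m)) and y of any of marker_4_mid, marker_5_mid, marker_6_mid in the frame of tray above 0.144 m and ((angle between the x axis of straightedge_1 and the x axis of tray, either way round below 0.06 rad and angle between straightedge_1's own z axis and vertical below 0.06 rad and z of straightedge_1 in the frame of tray below 0.008 m and y of straightedge_1 in the frame of tray between -0.153 and -0.033 m and (y of marker_1_mid in the frame of straightedge_1 between -0.0305 and 0.0305 m or y of marker_2_mid in the frame of straightedge_1 between -0.0305 and 0.0305 m or y of marker_3_mid in the frame of straightedge_1 between -0.0305 and 0.0305 m)) or (angle between the x axis of straightedge_2 and the x axis of tray, either way round below 0.06 rad and angle between straightedge_2's own z axis and vertical below 0.06 rad and z of straightedge_2 in the frame of tray below 0.008 m and y of straightedge_2 in the frame of tray between -0.153 and -0.033 m and (y of marker_1_mid in the frame of straightedge_2 between -0.0305 and 0.0305 m or y of marker_2_mid in the frame of straightedge_2 between -0.0305 and 0.0305 m or y of marker_3_mid in the frame of straightedge_2 between -0.0305 and 0.0305 m))) and ((angle between the x axis of straightedge_1 and the x axis of tray, either way round below 0.06 rad and angle between straightedge_1's own z axis and vertical below 0.06 rad and z of straightedge_1 in the frame of tray below 0.008 m and y of straightedge_1 in the frame of tray between 0.003 and 0.123 m and (y of marker_4_mid in the frame of straightedge_1 between -0.0305 and 0.0305 m or y of marker_5_mid in the frame of straightedge_1 between -0.0305 and 0.0305 m or y of marker_6_mid in the frame of straightedge_1 between -0.0305 and 0.0305 m)) or (angle between the x axis of straightedge_2 and the x axis of tray, either way round below 0.06 rad and angle between straightedge_2's own z axis and vertical below 0.06 rad and z of straightedge_2 in the frame of tray below 0.008 m and y of straightedge_2 in the frame of tray between 0.003 and 0.123 m and (y of marker_4_mid in the frame of straightedge_2 between -0.0305 and 0.0305 m or y of marker_5_mid in the frame of straightedge_2 between -0.0305 and 0.0305 m or y of marker_6_mid in the frame of straightedge_2 between -0.0305 and 0.0305 m))) and y of tray in the frame of rack below -0.2 m), for 0.2 s.
At the end, for the whole second after the job is handed in: Rows parallel (0.1 rad) to the walls, one marker within 4 mm of the wall, each within 4 mm of a neighbour; straightedges flat on the tray's floor, parallel, within 3.5 mm of their rows; tray within 4 mm of home; rake upright on the table outside the tray; all at rest (angle between the y axis of each of marker_1, marker_2, marker_3, marker_4, marker_5, marker_6 and the x axis of tray, either way round below 0.1 rad and y of marker_1_mid in the frame of tray between -0.045 and -0.003 m and z of each of marker_1_mid, marker_2_mid, marker_3_mid, marker_4_mid, marker_5_mid, marker_6_mid in the frame of tray below 0.012 m and ((x of marker_2_mid in the frame of marker_1_mid between -0.014 and 0.014 m and z of marker_2_mid in the frame of marker_1_mid between -0.014 and 0.014 m) or (x of marker_3_mid in the frame of marker_1_mid between -0.014 and 0.014 m and z of marker_3_mid in the frame of marker_1_mid between -0.014 and 0.014 m)) and y of marker_2_mid in the frame of tray between -0.045 and -0.003 m and ((x of marker_1_mid in the frame of marker_2_mid between -0.014 and 0.014 m and z of marker_1_mid in the frame of marker_2_mid between -0.014 and 0.014 m) or (x of marker_3_mid in the frame of marker_2_mid between -0.014 and 0.014 m and z of marker_3_mid in the frame of marker_2_mid between -0.014 and 0.014 m)) and y of marker_3_mid in the frame of tray between -0.045 and -0.003 m and ((x of marker_1_mid in the frame of marker_3_mid between -0.014 and 0.014 m and z of marker_1_mid in the frame of marker_3_mid between -0.014 and 0.014 m) or (x of marker_2_mid in the frame of marker_3_mid between -0.014 and 0.014 m and z of marker_2_mid in the frame of marker_3_mid between -0.014 and 0.014 m)) and y of any of marker_1_mid, marker_2_mid, marker_3_mid in the frame of tray above -0.012 m and y of marker_4_mid in the frame of tray between 0.111 and 0.153 m and ((x of marker_5_mid in the frame of marker_4_mid between -0.014 and 0.014 m and z of marker_5_mid in the frame of marker_4_mid between -0.014 and 0.014 m) or (x of marker_6_mid in the frame of marker_4_mid between -0.014 and 0.014 m and z of marker_6_mid in the frame of marker_4_mid between -0.014 and 0.014 m)) and y of marker_5_mid in the frame of tray between 0.111 and 0.153 m and ((x of marker_4_mid in the frame of marker_5_mid between -0.014 and 0.014 m and z of marker_4_mid in the frame of marker_5_mid between -0.014 and 0.014 m) or (x of marker_6_mid in the frame of marker_5_mid between -0.014 and 0.014 m and z of marker_6_mid in the frame of marker_5_mid between -0.014 and 0.014 m)) and y of marker_6_mid in the frame of tray between 0.111 and 0.153 m and ((x of marker_4_mid in the frame of marker_6_mid between -0.014 and 0.014 m and z of marker_4_mid in the frame of marker_6_mid between -0.014 and 0.014 m) or (x of marker_5_mid in the frame of marker_6_mid between -0.014 and 0.014 m and z of marker_5_mid in the frame of marker_6_mid between -0.014 and 0.014 m)) and y of any of marker_4_mid, marker_5_mid, marker_6_mid in the frame of tray above 0.144 m and ((angle between the x axis of straightedge_1 and the x axis of tray, either way round below 0.06 rad and angle between straightedge_1's own z axis and vertical below 0.06 rad and z of straightedge_1 in the frame of tray below 0.008 m and y of straightedge_1 in the frame of tray between -0.153 and -0.033 m and (y of marker_1_mid in the frame of straightedge_1 between -0.0305 and 0.0305 m or y of marker_2_mid in the frame of straightedge_1 between -0.0305 and 0.0305 m or y of marker_3_mid in the frame of straightedge_1 between -0.0305 and 0.0305 m)) or (angle between the x axis of straightedge_2 and the x axis of tray, either way round below 0.06 rad and angle between straightedge_2's own z axis and vertical below 0.06 rad and z of straightedge_2 in the frame of tray below 0.008 m and y of straightedge_2 in the frame of tray between -0.153 and -0.033 m and (y of marker_1_mid in the frame of straightedge_2 between -0.0305 and 0.0305 m or y of marker_2_mid in the frame of straightedge_2 between -0.0305 and 0.0305 m or y of marker_3_mid in the frame of straightedge_2 between -0.0305 and 0.0305 m))) and ((angle between the x axis of straightedge_1 and the x axis of tray, either way round below 0.06 rad and angle between straightedge_1's own z axis and vertical below 0.06 rad and z of straightedge_1 in the frame of tray below 0.008 m and y of straightedge_1 in the frame of tray between 0.003 and 0.123 m and (y of marker_4_mid in the frame of straightedge_1 between -0.0305 and 0.0305 m or y of marker_5_mid in the frame of straightedge_1 between -0.0305 and 0.0305 m or y of marker_6_mid in the frame of straightedge_1 between -0.0305 and 0.0305 m)) or (angle between the x axis of straightedge_2 and the x axis of tray, either way round below 0.06 rad and angle between straightedge_2's own z axis and vertical below 0.06 rad and z of straightedge_2 in the frame of tray below 0.008 m and y of straightedge_2 in the frame of tray between 0.003 and 0.123 m and (y of marker_4_mid in the frame of straightedge_2 between -0.0305 and 0.0305 m or y of marker_5_mid in the frame of straightedge_2 between -0.0305 and 0.0305 m or y of marker_6_mid in the frame of straightedge_2 between -0.0305 and 0.0305 m))) and y of tray in the frame of rack above -0.063 m and angle between the y axis of tray and the y axis of rack, either way round below 0.05 rad and x of tray in the frame of rack between -0.006 and 0.006 m and angle between rake's own z axis and vertical below 0.1 rad and height (world z) of rake below 0.006 m and (x of rake in the frame of tray above 0.085 m or x of rake in the frame of tray below -0.085 m or y of rake in the frame of tray above 0.17 m or y of rake in the frame of tray below -0.17 m) and linear speed of each of tray, rake, straightedge_1, straightedge_2 below 0.01 m/s); the robot touches nothing.
It fails at once if the fingers press on a marker (over 1.5 N) (contact force between the fingers and marker_1 above 1.5 N or contact force between the fingers and marker_2 above 1.5 N or contact force between the fingers and marker_3 above 1.5 N or contact force between the fingers and marker_4 above 1.5 N or contact force between the fingers and marker_5 above 1.5 N or contact force between the fingers and marker_6 above 1.5 N).
It fails at once if a bystander (red or navy spool, glue stick) is moved more than 20 mm (distance of any of spool_red, spool_navy, glue_stick from where it was at the start of the episode above 0.02 m).
Of marker_1, marker_2, marker_3 only 2 to 3 are there at a start; the rules pass over those that are not, and their reading is None.
Of marker_4, marker_5, marker_6 only 2 to 3 are there at a start; the rules pass over those that are not, and their reading is None.
At some moment in a run one of marker_1, marker_2, marker_3, marker_4, marker_5, marker_6 may be knocked a few centimetres aside while the robot is not near it.
Once in a run the grip may slacken for a moment while it holds something.
It also fails if it takes over 210 s, if anything falls off the work surface, if the arm or the gripper's body presses on something with over 40 N, if the wrist force passes 120 N, or if a joint passes its speed limit or range.

## Robot

A 6-joint arm with a two-finger parallel gripper is mounted at the origin on a cart in front of the work surface, level with it; the furniture and walls round the work are solid. World frame = base frame: x ahead of the robot, y to its left, z up, the work surface at z = 0. Lengths are in mm, angles in rad, forces in N, time in s.
With the tool pointing down it reaches from about 350 to 975 mm from the base axis. Payload 7.1 kg.
Tool frame: the origin (TCP) lies on the front face of the gripper's body, between the roots of the fingers; the fingertips stand 80 mm ahead of it and the grasp point (between the pads) lies 61 mm ahead of it (env.tips_ahead is the distance from the TCP to the fingertips, in mm); z points along the fingers, y is the line along which they close (so a half turn about z gives the same grasp; the last joint's range is limited). The gripper opens to 88 mm and grips with 3 to 60 N. Pads are 20 mm wide; open, the fingers measure 115 mm over their backs; the gripper's body (75 mm by 178 mm) begins 61 mm behind the grasp point.
Start: joints at [-1.217, 0.423, 1.63, -0, 1.089, -0.019], TCP at [227.657, -582.046, 302.675] pointing down, gripper open.
Joint ranges: [-3, 3], [-0.9, 2.11], [0.09, 2.58], [-1.31, 4.45], [0.11, 2.69], [-2.54, 2.54]. Speed limits (rad/s): [2.39, 2.39, 3.01, 3.14, 3.14, 3.14].

## Interface

Orientations are given as a unit quaternion [x, y, z, w].
In Python, from station import env, set_gripper, viewer, workorder gives the robot as it stands. Calls block until the motion is done:
- env.reach(position, orientation): joint-space move of the TCP to a pose.
- env.move_l(position, rot=None, rate=150, f_stop=None): straight line of the TCP; rot=None keeps the orientation; rate is the mean speed in mm/s. With f_stop (N) it stops when the force on the tool has changed by that much, and returns True; else False.
- env.move_joints(angles): joint-space move.
- set_gripper(opening): finger opening in mm; the grip force is fixed at half the most; returns when the fingers have stopped.
- env.hold(seconds).
- env.ik(position, orientation): joint angles nearest the present ones, or None.
- env.read_state(): the state.
- viewer.camera(name): name is "side" or "top"; returns the picture (384x512x3 uint8, blue, green, red); there is no depth.
- viewer.camera_params(name): a dict with "fx", "fy", "cx", "cy" (pixels), "pose" (4x4, takes a point from camera to world coordinates). Camera axes: x right, y up, looking along -z (the intrinsics and any distortion apply to the point x, -y, -z); pixel columns grow to the right and rows downward; lengths in mm; the calibration is good to about 2 mm. A picture is of the moment at which its call begins. camera_params takes no time and is no camera call.
A pose or a line that the arm cannot do raises env.IKError and nothing moves.
- workorder.sign_off(): hands the job in; it is judged then, once.
The state is a dict: "time_s": time; "qpos": joint angles; "dq": joint speeds; "tau": joint torques, N m; "tool_pos": TCP position; "orientation": TCP orientation; "force": force on the tool from outside, world axes, zero at the start; "wrist_torque": the same for the moment, N m; "width": finger opening in mm; "grip_force": force on a finger pad.
Only numpy, scipy, OpenCV 4.12 (cv2) and the standard library are available. Lean on these libraries where they do the work, as an engineer would, in place of code of your own. Each camera call takes 0.05 s, during which the arm holds its last target. There are 200 camera calls.

## Working session

There is one attempt and no reset: what is moved stays moved. The work goes in short steps, each a Python script; the robot and the scene stay as the last script left them, time stands still between calls to the robot, and variables do not carry over. Pictures are saved under pics/ and viewed, at most 14 in all, crops included, and the job is handed in when it is done.

```bash
ls; mkdir -p pics; python3 - <<'E'
from station import env,set_gripper,viewer,workorder
import cv2,numpy as np
for n in("top","side"):
    cv2.imwrite(f"pics/{n}0.png",viewer.camera(n)); p=viewer.camera_params(n); print(n,{k:(np.round(v,3).tolist() if k=="pose" else v) for k,v in p.items()})
s=env.read_state(); print(s)
E
```

```text
pics
top {'fx': 360.7475199780411, 'fy': 360.7475199780411, 'cx': 256.4821534638194, 'cy': 193.05604141624016, 'pose': [[-0.021, 0.998, -0.066, 571.484], [-1.0, -0.02, 0.012, 76.606], [0.01, 0.067, 0.998, 1206.846], [0.0, 0.0, 0.0, 1.0]]}
side {'fx': 439.4523126911261, 'fy': 439.4523126911261, 'cx': 248.52379635213376, 'cy': 195.77628405904457, 'pose': [[0.021, 0.838, -0.545, 17.222], [-1.0, 0.016, -0.014, 42.822], [-0.003, 0.546, 0.838, 1028.473], [0.0, 0.0, 0.0, 1.0]]}
{'time_s': 0.1, 'qpos': array([-1.21700231e+00,  4.23755922e-01,  1.63056386e+00, -6.37218301e-06,
        1.08860630e+00, -1.90237134e-02]), 'dq': array([ 6.72948918e-04, -8.32053015e-05, -3.73195250e-03,  4.87342296e-05,
        7.52704977e-04, -3.50674930e-05]), 'tau': array([ 3.41605064e-04, -5.45613527e+01, -2.74324983e+01,  6.45590597e-02,
        1.88242370e-02, -2.17465521e-05]), 'tool_pos': array([ 227.53099874, -581.71376536,  302.00420181]), 'orientation': array([ 9.82675626e-01,  1.85332589e-01, -1.13859693e-04, -6.56923756e-04]), 'force': array([-0.85235251,  0.0144176 ,  0.29577298]), 'wrist_torque': array([ 0.03602424, -0.02792261,  0.00598029]), 'grip_force': 0.0, 'width': 87.88810146879565}
```

View pics/top0.png

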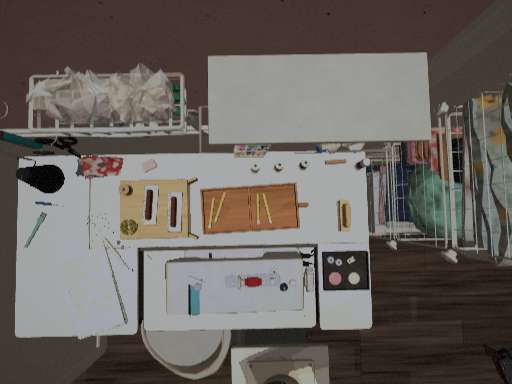

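View pics/side0.png

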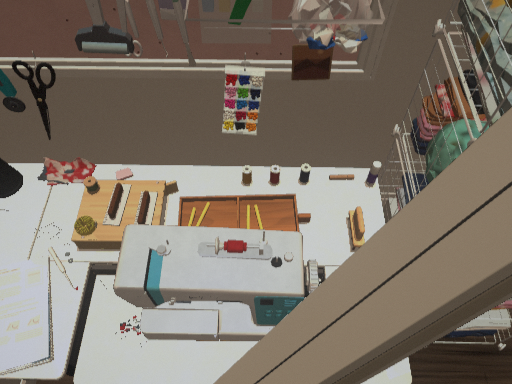

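The top view has image-up = world +x and image-right = −y. It shows the rack at (155,208), the tray at cols 201–300 and rows 184–233, the pull at (303,205), the rake at (344,215), and the straightedges at (150,205) and (174,211). Next I'll zoom in.

```bash
cat > h.py <<'E'
import numpy as np,cv2
from station import env,set_gripper,viewer,workorder
def ray(n,uv,z):
    p=viewer.camera_params(n);P=np.array(p["pose"]);uv=np.atleast_2d(uv).astype(float)
    d=np.c_[(uv[:,0]-p["cx"])/p["fx"],-(uv[:,1]-p["cy"])/p["fy"],-np.ones(len(uv))]@P[:3,:3].T
    return P[:3,3]+d*((z-P[2,3])/d[:,2])[:,None]
def blobs(mask,amin):
    n,l,st,c=cv2.connectedComponentsWithStats(mask.astype(np.uint8))
    return [(l==i,st[i]) for i in range(1,n) if st[i,4]>=amin]
def rect(n,m,z):
    "world centre, angle of long axis, (long,short) of a mask's min area rect on plane z"
    v,u=np.nonzero(m); 
    q=np.concatenate([np.c_[u+a,v+b] for a in(-.5,.5) for b in(-.5,.5)])
    w=ray(n,q,z)[:,:2].astype(np.float32); r=cv2.minAreaRect(w); b=cv2.boxPoints(r)
    e=b[1]-b[0];f=b[2]-b[1]
    if np.linalg.norm(e)<np.linalg.norm(f): e,f=f,e
    a=np.degrees(np.arctan2(e[1],e[0])); a=(a+180)%180
    return np.round(r[0],1),round(a,1),(round(float(np.linalg.norm(e)),1),round(float(np.linalg.norm(f)),1))
E
python3 - <<'E'
from h import *
t=cv2.imread("pics/top0.png");s=cv2.imread("pics/side0.png")
cv2.imwrite("pics/t0z.png",cv2.resize(t[150:245,110:365],None,fx=3.1,fy=3.1,interpolation=cv2.INTER_CUBIC))
cv2.imwrite("pics/s0z.png",cv2.resize(s[150:260,65:385],None,fx=2.5,fy=2.5,interpolation=cv2.INTER_CUBIC))
for n,im in(("top",t),("side",s)):
    h=cv2.cvtColor(im,cv2.COLOR_BGR2HSV)
    for name,(u,v) in dict(marker=(212,208),tray=(235,210),wall=(250,210),rack=(135,190),rake=(344,215),table=(330,170),se=(150,205),pull=(304,205)).items():
        if n=="top": print(name,h[v,u])
E
```

```text
marker [ 26 128 159]
tray [ 13 147 149]
wall [ 12 144 140]
rack [ 22  82 164]
rake [ 13 133  65]
table [100   4 171]
se [  9 119  30]
pull [ 13 143 139]
```

View pics/t0z.png

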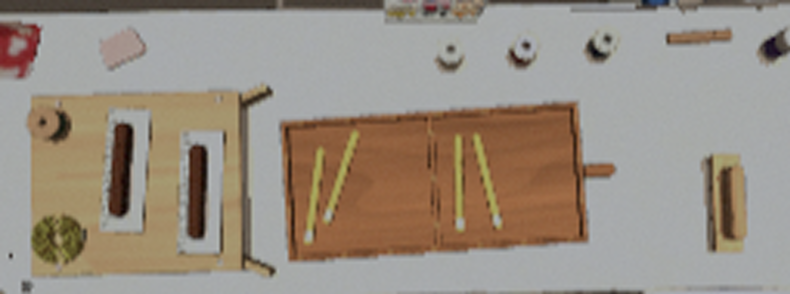

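View pics/s0z.png

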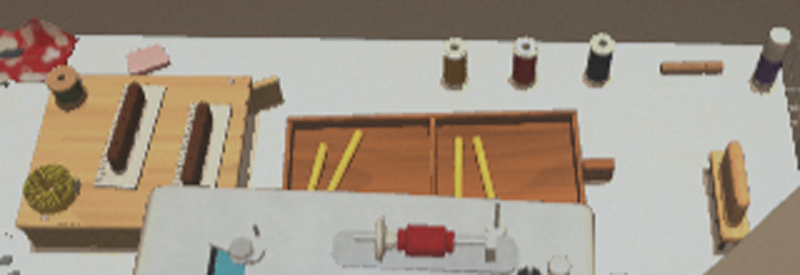

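The zoom shows two markers per compartment (far at about (211,208) and (220,207) px, near at (258,208) and (268,208)). The tray is yawed a few degrees, and the machine hides part of it in the side view. Now I'll measure.

```bash
cat >> h.py <<'E'
def trayfit(t):
    """tray pose from top image: rim (z=20) min-area rect of brown, without pull; returns centre xy, unit tray-y dir"""
    h=cv2.cvtColor(t,cv2.COLOR_BGR2HSV).astype(int); H,S,V=h[...,0],h[...,1],h[...,2]
    m=((H<32)&(S>100)&(V>60)); m[:175]=0;m[245:]=0;m[:,:192]=0;m[:,330:]=0
    m=cv2.morphologyEx(m.astype(np.uint8),cv2.MORPH_CLOSE,np.ones((5,5)))
    m=cv2.morphologyEx(m,cv2.MORPH_OPEN,np.ones((11,11)))
    b=max(blobs(m,500),key=lambda x:x[1][4])[0]
    return rect("top",b,20)
def markers(t):
    h=cv2.cvtColor(t,cv2.COLOR_BGR2HSV).astype(int); H,S,V=h[...,0],h[...,1],h[...,2]
    m=((H>=18)&(H<36)&(S>70)&(V>110))
    m[:178]=0;m[240:]=0;m[:,:192]=0;m[:,305:]=0
    return [rect("top",b,10) for b,_ in blobs(m,10)]
E
python3 - <<'E'
from h import *
t=cv2.imread("pics/top0.png")
h=cv2.cvtColor(t,cv2.COLOR_BGR2HSV).astype(int); H,S,V=h[...,0],h[...,1],h[...,2]
print("tray",trayfit(t)); print("mk",*markers(t),sep="\n")
def win(m,r0,r1,c0,c1):
    k=np.zeros_like(m);k[r0:r1,c0:c1]=m[r0:r1,c0:c1];return k
dk=win((V<75)&(H<20)&(S>60),180,235,140,185)
for b,_ in blobs(dk,20): print("se grip z90",rect("top",b,88))
al=win((S<45),178,242,138,184)
for b,_ in blobs(al,20): print("se plate z59",rect("top",b,59),_)
rk=win((S>50)&(H<35),190,238,332,360)
for b,_ in blobs(rk,20): print("rake z36",rect("top",b,36),_)
rc=win((S>50)&(H<35),160,250,100,188)
for b,_ in blobs(cv2.morphologyEx(rc.astype(np.uint8),cv2.MORPH_CLOSE,np.ones((25,25))),200): print("rack z55",rect("top",b,55),_)
for nm,sl in (("row215",(215,slice(334,358))),("col344",(slice(192,240),344)),("col350",(slice(192,240),350))):
    print(nm,h[sl][:,0].tolist(),h[sl][:,1].tolist(),h[sl][:,2].tolist())
print("pull/tray row205",h[205,294:314].tolist())
E
```

```text
tray (array([601. ,  86.3]), np.float32(92.7), (318.8, 150.6))
mk
(array([615.1, 183.8]), np.float32(160.7), (94.2, 12.6))
(array([606.7,  60.2]), np.float32(2.0), (92.9, 11.8))
(array([608.9,  31.7]), np.float32(12.8), (90.1, 12.9))
(array([596.6, 213.5]), np.float32(171.1), (93.4, 12.2))
(array([512.4, 271.8]), np.float32(62.4), (19.2, 10.2))
se grip z90 (array([617.5, 397.3]), np.float32(176.1), (93.2, 20.3))
se grip z90 (array([594.3, 321.9]), np.float32(176.9), (92.9, 18.2))
se plate z59 (array([699. , 368.1]), np.float32(88.9), (146.4, 9.6)) [138 178  46   3  95]
se plate z59 (array([618.6, 401.6]), np.float32(175.8), (129.3, 47.0)) [142 185  17  40 366]
se plate z59 (array([594.9, 325.2]), np.float32(178.8), (126.7, 47.1)) [167 192  15  40 388]
se plate z59 (array([508.9, 368.6]), np.float32(88.8), (144.8, 15.7)) [138 237  46   5 183]
rake z36 (array([ 572.4, -220. ]), np.float32(177.9), (101.0, 42.3)) [338 200  13  31 355]
rack z55 (array([621. , 424.1]), np.float32(179.5), (287.9, 281.2)) [ 100  160   88   90 4872]
row215 [90, 105, 105, 14, 17, 14, 15, 24, 15, 16, 13, 12, 15
[... 1121 characters left out ...]
6, 7, 6, 3, 5, 6, 5, 2, 0, 0, 0, 12, 37, 37, 38, 42, 45, 60, 79, 79, 78, 78, 81, 93, 93, 87, 28, 4, 6, 6, 5, 3, 7, 7, 6, 7, 6, 7, 6, 6] [170, 171, 170, 168, 170, 170, 170, 170, 172, 171, 172, 170, 170, 171, 159, 140, 141, 141, 142, 144, 143, 143, 147, 152, 158, 162, 159, 162, 164, 164, 164, 164, 165, 162, 162, 172, 171, 170, 169, 168, 171, 173, 172, 171, 171, 171, 172, 171]
pull/tray row205 [[13, 147, 137], [12, 160, 78], [12, 146, 96], [13, 145, 137], [11, 146, 82], [12, 149, 137], [12, 141, 141], [12, 142, 142], [13, 145, 139], [13, 144, 142], [13, 143, 139], [12, 144, 138], [12, 147, 139], [12, 142, 138], [12, 26, 145], [90, 6, 170], [98, 6, 171], [90, 5, 170], [90, 5, 169], [98, 6, 172]]
```

```bash
cat >> h.py <<'E'
def q(deg): a=np.radians(deg)/2; return [np.cos(a),np.sin(a),0,0]
def tri(a,b):
    A=[];B=[]
    for n,uv in(("top",a),("side",b)):
        p0,p1=ray(n,uv,0)[0],ray(n,uv,500)[0]; d=(p1-p0)/np.linalg.norm(p1-p0); M=np.eye(3)-np.outer(d,d); A.append(M);B.append(M@p0)
    return np.linalg.lstsq(np.vstack(A),np.hstack(B),rcond=None)[0].round(1)
def st():
    s=env.read_state(); return round(s["time_s"],1),s["tool_pos"].round(1),s["force"].round(1),round(s["width"],1),round(s["grip_force"],1)
def pic(name):
    for n in("top","side"): cv2.imwrite(f"pics/{n}{name}.png",viewer.camera(n))
    return cv2.imread(f"pics/top{name}.png")
E
python3 - <<'E'
from h import *
t=cv2.imread("pics/top0.png");h=cv2.cvtColor(t,cv2.COLOR_BGR2HSV).astype(int)
print("machine corner",tri((303,258),(303,232)),tri((165,262),(118,228+50)))
S=h[...,1]; r=np.arange(203,229); c=[334+np.argmax(S[i,334:352]>40) for i in r]; print(c)
k=np.polyfit(r,c,1); L=ray("top",[[np.polyval(k,200),200],[np.polyval(k,231),231]],36); d=L[0]-L[1]; print("rake edge",L.round(1),np.degrees(np.arctan2(d[1],d[0])))
print("bar mid",ray("top",[344.1,215.5],36),"grip top",ray("top",[348,217],82), "tri griptop",tri((348,206),(65+735/2.5,150+145/2.5)))
for a in(0,180): print(a,[None if (j:=env.ik([x,y,z],q(a))) is None else j.round(2) for x,y,z in((572,-220,123),(600,200,123),(620,400,120))])
for a in(90,-90): print(a,[None if (j:=env.ik([x,y,z],q(a))) is None else j.round(2) for x,y,z in((610,-90,80),(610,60,80))])
env.reach([227.6,-582,440],env.read_state()["orientation"]); env.reach([150,-420,440],q(20)); print(st())
E
```

```text
machine corner [457.7 -58.6 216.2] [430.6 370.8  13.8]
[np.int64(336), np.int64(336), np.int64(337), np.int64(337), np.int64(337), np.int64(337), np.int64(337), np.int64(337), np.int64(337), np.int64(337), np.int64(337), np.int64(337), np.int64(337), np.int64(338), np.int64(338), np.int64(338), np.int64(338), np.int64(338), np.int64(338), np.int64(338), np.int64(338), np.int64(338), np.int64(338), np.int64(338), np.int64(338), np.int64(338)]
rake edge [[ 621.6 -196.5   36. ]
 [ 521.  -200.4   36. ]] 2.210898045935061
bar mid [[ 570.71133611 -220.22918212   36.        ]] grip top [[ 565.82005672 -220.58946282   82.        ]] tri griptop [ 600.  -220.2   85.3]
0 [array([-0.39,  0.65,  1.75, -0.  ,  0.75,  1.18]), array([ 0.3 ,  0.67,  1.7 , -0.  ,  0.77,  1.87]), array([ 0.56,  0.79,  1.44, -0.  ,  0.91,  2.13])]
180 [array([-0.39,  0.65,  1.75, -0.  ,  0.75, -1.96]), array([ 0.3 ,  0.67,  1.7 , -0.  ,  0.77, -1.27]), array([ 0.56,  0.79,  1.44, -0.  ,  0.91, -1.01])]
90 [array([-0.17,  0.72,  1.74, -0.  ,  0.68, -0.17]), array([ 0.08,  0.72,  1.75, -0.  ,  0.68,  0.08])]
-90 [None, None]
(1.5, array([ 150.3, -420.8,  439.7]), array([-0. , -1.1,  0.3]), 87.9, 0.0)
```

```bash
python3 - <<'E'
from h import *
from scipy.spatial.transform import Rotation as R
# planar link model from ik samples: c,L1,L2,e,d,Lt
A=[];b=[]
for r in(450,550,650):
  for z in(100,250):
    for tl in(0,20,-20):
      o=(R.from_euler("y",tl,degrees=True)*R.from_quat(q(0))).as_quat()
      j=env.ik([r,0,z],o)
      if j is None or abs(j[3])>.05: continue
      ap=R.from_quat(o).apply([0,0,1]); s=j[1]+j[2]
      A+=[[1,np.sin(j[1]),np.sin(s),np.cos(s),0,ap[0]],[0,np.cos(j[1]),np.cos(s),-np.sin(s),1,ap[2]]]; b+=[r,z]
x,res,rk,_=np.linalg.lstsq(np.array(A),np.array(b),rcond=None); print("c L1 L2 e d Lt",x.round(1),res,rk)
for r,z in((610,123),(606,95),(610,80)):
    j=env.ik([r,0,z],q(0)); s=j[1]+j[2]; W=(r,z+x[5]); E=(x[0]+x[1]*np.sin(j[1]),x[4]+x[1]*np.cos(j[1]))
    print("wrist",np.round(W),"elbow",np.round(E),"height at x=450",np.interp(450,[E[0],W[0]],[E[1],W[1]]))
env.reach([430,-160,440],q(2.2)); env.reach([571,-220.3,230],q(2.2)); 
print(env.move_l([571,-220.3,123],rate=80,f_stop=8),st()); set_gripper(6); env.hold(.2); print(st())
env.move_l([571,-220.3,150],rate=60); env.hold(.2); print(st()); t=pic("1")
cv2.imwrite("pics/g1.png",np.hstack([cv2.resize(t[160:260,240:365],None,fx=3.2,fy=3.2),cv2.resize(cv2.imread("pics/side1.png")[130:230,260:385],None,fx=3.2,fy=3.2)]))
E
```

```text
c L1 L2 e d Lt [2.000e-01 5.630e+02 4.849e+02 7.740e+01 3.124e+02 2.297e+02] [0.00198356] 6
wrist [610. 353.] elbow [339. 762.] height at x=450 594.3445059312688
wrist [606. 325.] elbow [357. 748.] height at x=450 589.8417699330398
wrist [610. 310.] elbow [369. 738.] height at x=450 594.029765168716
False (5.4, array([ 571.3, -220.4,  123.6]), array([ 0.8, -0.5,  1. ]), 87.7, 0.0)
(6.7, array([ 571. , -220.3,  123. ]), array([-0.1,  0.1, -0.7]), 15.6, 30.0)
(7.5, array([ 570.8, -220.2,  149.6]), array([ 0. ,  0.2, -0.7]), 15.8, 30.0)
```

View pics/g1.png

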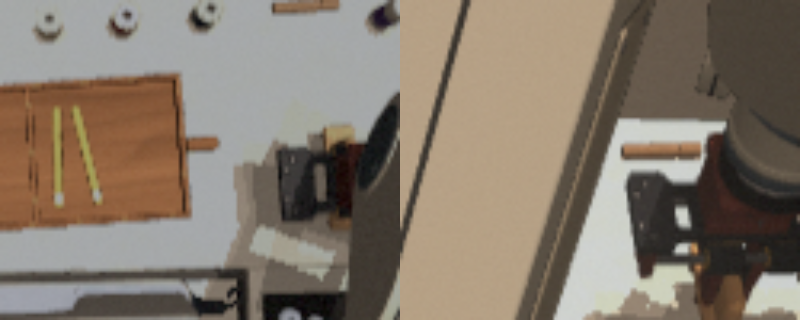

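The rake is held firmly (width 15.8) and the arm clears the machine. Next I'll comb the far compartment, then the near one.

```bash
cat >> h.py <<'E'
class Tray:
    def __init__(s,c,deg): s.c=np.array(c,float);s.deg=deg;a=np.radians(deg);s.ex=np.array([np.cos(a),np.sin(a)]);s.ey=np.array([-np.sin(a),np.cos(a)])
    def w(s,x,y,z): p=s.c+x*s.ex+y*s.ey; return [p[0],p[1],z]
    def loc(s,p): d=np.array(p[:2])-s.c; return np.round([d@s.ex,d@s.ey],1)
def comb(T,x,y0,y1,zt=127):
    env.move_l(T.w(x,y0,175),rot=q(T.deg),rate=150)
    print("down",env.move_l(T.w(x,y0,zt),rate=60,f_stop=6),st())
    env.move_l(T.w(x,y1-3,zt),rate=45); print(st())
    print("push",env.move_l(T.w(x,y1+4,zt),rate=10,f_stop=4),st(),T.loc(st()[1]))
def up(T):
    s=env.read_state()["tool_pos"]; y=s[:2]-2*T.ey
    env.move_l([y[0],y[1],s[2]],rate=20); env.move_l([y[0],y[1],178],rate=100)
E
python3 - <<'E'
from h import *
T=Tray((601,86.3),2.7)
env.move_l([571,-220,178],rate=100); 
comb(T,2,25,122); up(T); comb(T,2,-100,-34); env.hold(.4); up(T); print(st())
env.move_l(T.w(0,-230,178)); t=pic("2")
print(trayfit(t),*markers(t),sep="\n")
cv2.imwrite("pics/g2.png",cv2.resize(t[170:245,190:320],None,fx=5,fy=5,interpolation=cv2.INTER_CUBIC))
E
```

```text
down True (11.2, array([601.1, 111.2, 126. ]), array([-0.8, -0.8,  5.4]), 15.9, 30.0)
(13.4, array([597.4, 205.1, 127. ]), array([-0.6, -0. , -0.9]), 16.3, 30.0)
push True (14.0, array([596.7, 210.8, 126.5]), array([ 0.8,  0.1, -1.6]), 15.8, 30.0) [  1.6 124.6]
down True (17.4, array([607. , -13.5, 126. ]), array([-0.4, -0. ,  5.2]), 15.9, 30.0)
(18.9, array([604.7,  49.2, 127. ]), array([-0.5,  0.2, -2.1]), 16.0, 30.0)
push False (19.8, array([604.4,  56.2, 127. ]), array([-0.1, -3.3, -1.9]), 16.1, 30.0) [  2.  -30.2]
(21.1, array([604.3,  54.4, 178. ]), array([ 0.1, -0. , -0.6]), 15.7, 30.0)
(array([600.9,  88.2]), np.float32(92.7), (320.8, 150.6))
(array([619.7, 224.6]), np.float32(3.7), (93.7, 11.9))
(array([606.7,  76. ]), np.float32(2.4), (93.1, 22.7))
(array([593.6, 236.5]), np.float32(2.2), (93.2, 12.2))
(array([512.4, 271.8]), np.float32(62.4), (19.2, 10.2))
```

View pics/g2.png

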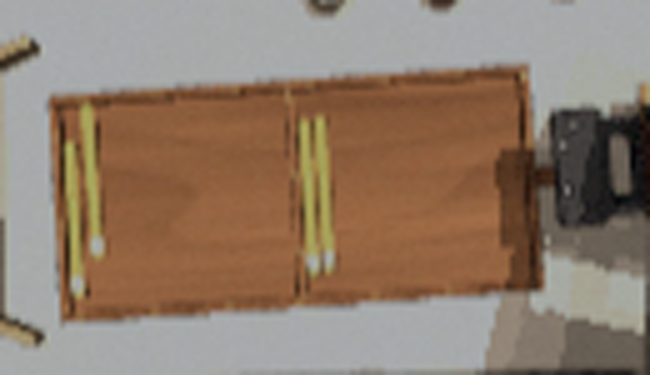

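Near row is tight. In the far compartment the second marker at (92,180) in the zoom sits ~3 mm off the first, against the side wall. I'll comb the far side again.

```bash
python3 - <<'E'
from h import *
T=Tray((600.9,88.2),2.7)
x=10
env.move_l(T.w(x,-150,178)); env.move_l(T.w(x,70,178),rot=q(T.deg)); print(env.move_l(T.w(x,70,127),rate=60,f_stop=6))
env.move_l(T.w(x,118,127),rate=45); print("push",env.move_l(T.w(x,126,127),rate=12,f_stop=12),st(),T.loc(st()[1]))
env.hold(.5); up(T); env.move_l(T.w(0,-10,178));env.move_l(T.w(0,-230,178)); t=pic("3")
print(trayfit(t),*markers(t),sep="\n")
cv2.imwrite("pics/g3.png",cv2.resize(t[170:245,190:320],None,fx=5,fy=5,interpolation=cv2.INTER_CUBIC))
E
```

```text
True
push False (27.9, array([604.9, 214.2, 127. ]), array([-1.1, -3.7, -0.8]), 15.6, 30.0) [  9.9 125.7]
(array([600.8,  90.5]), np.float32(92.7), (319.8, 150.6))
(array([608.5, 233.9]), np.float32(2.9), (115.7, 22.9))
(array([605.2,  77.7]), np.float32(3.0), (96.4, 22.7))
(array([512.4, 271.8]), np.float32(62.4), (19.2, 10.2))
```

View pics/g3.png

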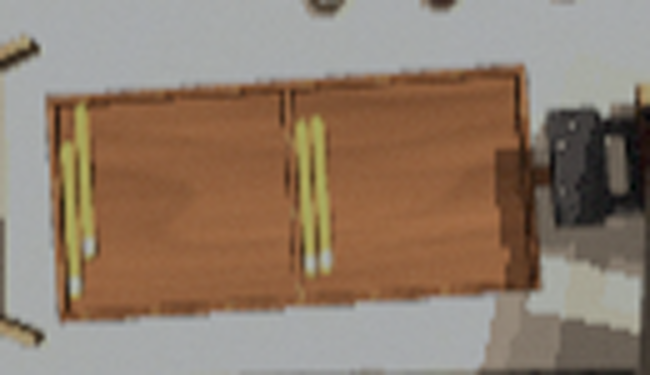

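Both rows now look tight against their left walls. Next I'll park the rake and lay the first straightedge in the far compartment.

```bash
cat >> h.py <<'E'
def pick(p,ang):
    env.reach([p[0],p[1],260],q(ang)); set_gripper(50)
    print("pick down",env.move_l([p[0],p[1],146],rate=80,f_stop=8),st()); set_gripper(4); env.hold(.2); print(st())
    env.move_l([p[0],p[1],250],rate=100); print(st())
def place(T,x,y):
    env.reach(T.w(x,y-6,250),q(T.deg)); env.move_l(T.w(x,y-6,110),rate=120)
    print("place down",env.move_l(T.w(x,y-6,92),rate=15,f_stop=4),st())
    z=env.read_state()["tool_pos"][2]; 
    env.move_l(T.w(x,y-1.5,z+.5),rate=15); print("flush",env.move_l(T.w(x,y+3,z+.5),rate=8,f_stop=5),st(),T.loc(st()[1]))
    env.hold(.2)
E
python3 - <<'E'
from h import *
env.move_l([575,-222,178],rot=q(1)); print("rake down",env.move_l([575,-222,121],rate=40,f_stop=5),st())
set_gripper(50); print(st()); env.move_l([575,-222,240],rate=120)
t=pic("4"); print(trayfit(t),*markers(t),sep="\n")
env.reach([500,150,330],q(0))
pick([594.6,324.5],-2.5)
t=pic("5"); cv2.imwrite("pics/g5.png",np.hstack([cv2.resize(t[160:250,190:315],None,fx=3.2,fy=3.2),cv2.resize(t[175:265,250:375],None,fx=3.2,fy=3.2)]))
print(trayfit(t),*markers(t),sep="\n")
E
```

```text
rake down True (34.1, array([ 574.9, -222. ,  122.9]), array([0.1, 0.8, 5.8]), 15.8, 30.0)
(34.8, array([ 574. , -221.6,  121.8]), array([-0.1,  0.5,  0.2]), 50.2, 0.0)
(array([600.8,  90.5]), np.float32(92.7), (319.4, 150.6))
(array([608.5, 233.9]), np.float32(2.9), (115.7, 22.9))
(array([607. ,  77.7]), np.float32(3.0), (92.8, 22.9))
(array([512.4, 271.8]), np.float32(62.4), (19.2, 10.2))
pick down False (40.1, array([594.9, 324.7, 146.6]), array([ 1. , -0.1, -0.1]), 50.1, 0.0)
(41.0, array([594.7, 324.6, 146.1]), array([0.2, 0.7, 0.8]), 13.6, 30.0)
(42.1, array([594.2, 324.3, 249.1]), array([-0.2, -0.2, -1.7]), 13.8, 30.0)
(array([600.8,  90.8]), np.float32(92.7), (319.9, 150.6))
(array([606.9, 233.8]), np.float32(2.9), (118.7, 22.9))
(array([605.2,  77.7]), np.float32(3.0), (96.4, 22.7))
```

View pics/g5.png

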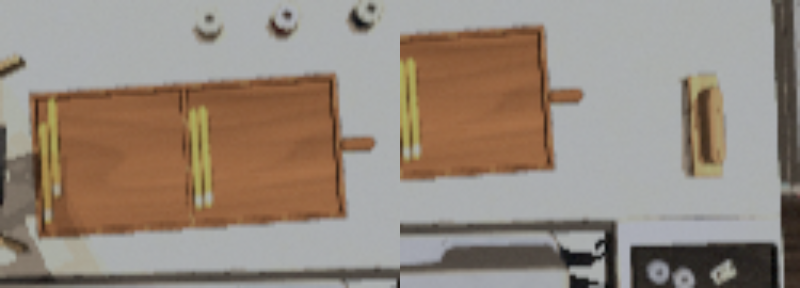

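The rake stands upright at about (705,125) in the zoom, and both rows are intact. Next I'll place straightedge B in the far compartment.

```bash
python3 - <<'E'
from h import *
T=Tray((600.8,90.6),2.7)
env.reach([560,260,330],q(0)); print(st())
place(T,0,111); set_gripper(22); print(st()); p=env.read_state()["tool_pos"]; env.move_l([p[0],p[1],250],rate=100)
pick([618.3,400.5],-4)
t=pic("6"); cv2.imwrite("pics/g6.png",cv2.resize(t[160:250,180:320],None,fx=5,fy=5,interpolation=cv2.INTER_CUBIC))
print(trayfit(t),*markers(t),sep="\n")
E
```

```text
(42.8, array([560.2, 260.1, 329.9]), array([ 0.7,  0.9, -2.5]), 13.9, 30.0)
place down True (45.5, array([595.8, 195.5,  94. ]), array([-0.2, -0.6,  4.7]), 13.8, 30.0)
flush False (46.7, array([595.3, 204.2,  94.4]), array([-0.2, -3.9, -1.6]), 13.4, 30.0) [-1.000e-01  1.137e+02]
(47.3, array([595.6, 204.8,  94.8]), array([-0.1,  0.5,  0.2]), 22.0, 0.0)
pick down False (52.0, array([618.6, 400.7, 146.7]), array([ 0.3, -0.1, -0.1]), 50.3, 0.0)
(52.9, array([618.4, 400.6, 146.1]), array([0.3, 0.9, 1.3]), 13.9, 30.0)
(54.1, array([617.9, 400.3, 248.9]), array([-0.1,  1.1, -1. ]), 13.4, 30.0)
(array([602.5,  55.8]), np.float32(92.7), (249.4, 150.6))
(array([606.9, 234.9]), np.float32(1.9), (119.2, 22.6))
(array([606.8,  79.1]), np.float32(2.0), (93.1, 22.3))
```

View pics/g6.png

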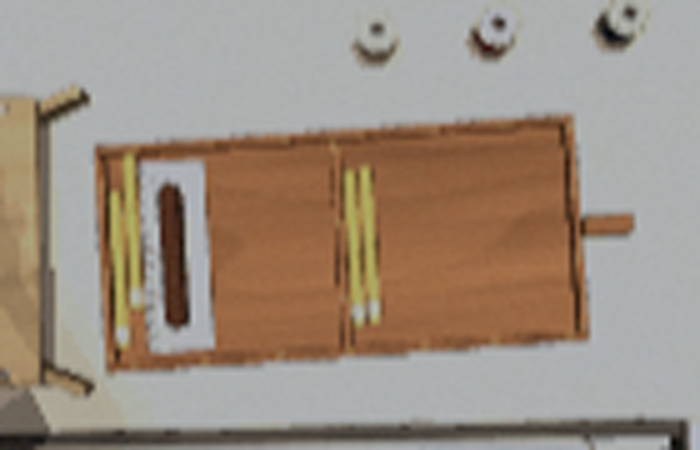

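The far straightedge lies flat beside its row (plate left edge at about x=145 in the zoom) and the near row is intact. Now I'll place the second one.

```bash
python3 - <<'E'
from h import *
T=Tray((600.9,91.5),2.7)
env.reach([560,260,330],q(0)); print(st())
place(T,0,-45); set_gripper(22); print(st()); p=env.read_state()["tool_pos"]; env.move_l([p[0],p[1],260],rate=100); env.reach([480,-200,300],q(60))
t=pic("7"); cv2.imwrite("pics/g7.png",cv2.resize(t[170:245,180:320],None,fx=5.7,fy=5.7,interpolation=cv2.INTER_CUBIC))
print(*markers(t),sep="\n")
h=cv2.cvtColor(t,cv2.COLOR_BGR2HSV).astype(int);m=(h[...,1]<45); m[:,:202]=0;m[:,300:]=0
for b,s in blobs(m,150):
    if 180<s[1]<230 and s[2]<30: print("plate",rect("top",b,7),s)
m=(h[...,0]<32)&(h[...,1]>100)&(h[...,2]>60);
for c in (203,225,240,275,290): r=np.nonzero(m[175:245,c])[0]+175; print("col",c,r.min(),r.max(),ray("top",[[c,r.min()-.5],[c,r.max()+.5]],20)[:,:2].round(1).tolist())
for r in (190,198,212,220,228): c=np.nonzero(m[r,195:315])[0]+195; print("row",r,c.min(),c.max(),ray("top",[[c.min()-.5,r],[c.max()+.5,r]],20)[:,:2].round(1).tolist())
E
```

```text
(54.9, array([560.4, 260.5, 329.9]), array([ 0.5, -0.3, -0.9]), 13.6, 30.0)
place down True (58.1, array([603.2,  40.6,  94. ]), array([-0.6,  0.6,  4.5]), 13.9, 30.0)
flush False (59.3, array([602.8,  49.3,  94.5]), array([ 0.2, -4.6, -1. ]), 14.3, 30.0) [ -0.1 -42.2]
(59.9, array([603. ,  49.8,  94.7]), array([0.3, 0. , 0.4]), 21.6, 0.0)
(array([607. , 237.2]), np.float32(179.3), (119.2, 23.2))
(array([605.2,  80.1]), np.float32(2.0), (96.2, 23.6))
(array([512.4, 271.8]), np.float32(62.4), (19.2, 10.2))
plate (array([602.5,  51.9]), np.float32(2.6), (130.4, 55.6)) [253 189  17  39 379]
plate (array([595.2, 203.2]), np.float32(2.5), (130.8, 46.8)) [207 192  16  39 376]
col 203 189 233 [[669.1, 238.5], [521.6, 240.1]]
col 225 188 232 [[671.0, 166.0], [523.4, 168.2]]
col 240 187 231 [[673.3, 116.5], [525.6, 119.1]]
col 275 185 228 [[677.6, 0.8], [532.9, 4.3]]
col 290 184 227 [[680.0, -48.9], [535.1, -45.0]]
row 190 199 294 [[664.5, 253.3], [658.1, -63.2]]
row 198 199 294 [[638.1, 253.6], [631.7, -62.4]]
row 212 200 295 [[592.0, 250.8], [585.5, -64.5]]
row 220 200 296 [[565.9, 251.1], [559.2, -67.0]]
row 228 201 286 [[539.7, 248.1], [533.8, -33.4]]
```

View pics/g7.png

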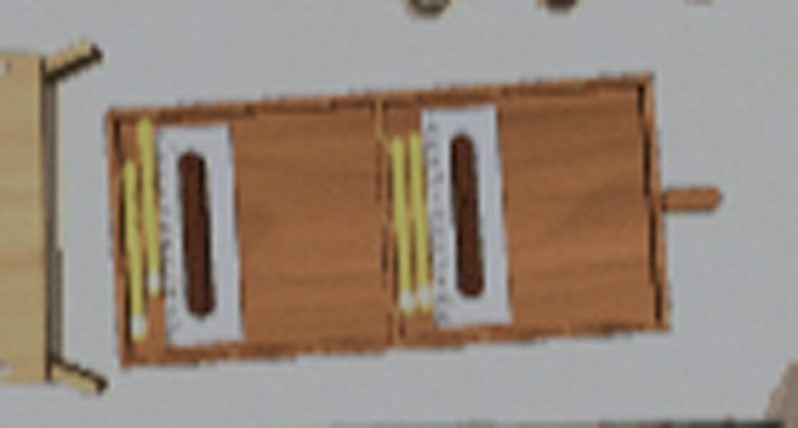

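Both straightedges lie flush and parallel. Next I'll measure the rack's axis and the pull position precisely.

```bash
cat >> h.py <<'E'
def cross(v,th):
    "subpixel first/last crossings above th"
    i=np.nonzero(v>th)[0]; a,b=i[0],i[-1]
    return a-(v[a]-th)/(v[a]-v[a-1]), b+(v[b]-th)/(v[b]-v[b+1])
def edges(t,c0,c1,r0,r1,z,th=40,step=3):
    S=cv2.cvtColor(t,cv2.COLOR_BGR2HSV)[...,1].astype(float); out=[]
    for c in range(c0,c1,step):
        a,b=cross(S[r0:r1,c],th); out.append(np.r_[ray("top",[c,r0+a],z)[0,:2],ray("top",[c,r0+b],z)[0,:2]])
    o=np.array(out); res=[]
    for k in(0,2):
        p=np.polyfit(o[:,k+1],o[:,k],1)
        for _ in range(3):
            e=np.abs(o[:,k]-np.polyval(p,o[:,k+1])); g=e<max(1.0,2*np.median(e)); p=np.polyfit(o[g,k+1],o[g,k],1)
        res.append(p)
    return res   # x = p0*y+p1 for upper (+x) and lower (-x) edge
def axis(res,y):
    "centre x at y, yaw deg, width"
    x=[np.polyval(p,y) for p in res]; s=[p[0] for p in res]
    return round((x[0]+x[1])/2,1),[round(float(-np.degrees(np.arctan(k))),2) for k in s],round(x[0]-x[1],1)
E
python3 - <<'E'
from h import *
t=cv2.imread("pics/top7.png")
print("rack",axis(edges(t,124,182,165,246,55),275)); 
print("tray",axis(edges(t,206,290,172,244,20,60),93),"at pull",axis(edges(t,206,290,172,244,20,60),-83))
print("pull",axis(edges(t,299,306,196,213,31),-83))
S=cv2.cvtColor(t,cv2.COLOR_BGR2HSV)[...,1]; print(S[204,292:314]); print(S[208,178:204]); print(S[196:214,303])
print("front/back",ray("top",[[187.5,208]],55),ray("top",[[307.6,204]],31))
j=env.ik([610,-85,80],q(92)); print(j)
E
```

```text
rack (np.float64(606.3), [0.41, 0.57], np.float64(184.7))
tray (np.float64(601.2), [2.69, 2.69], np.float64(149.0)) at pull (np.float64(609.4), [2.69, 2.69], np.float64(149.0))
pull (np.float64(609.3), [0.57, 3.2], np.float64(14.5))
[147 152 146 146 154 148 146 144 145 148 146 147 144 145  35   5   5   5
   5   5   5   6]
[ 81  80  80  80  81  83  81  80  76 103  53  49  30  21   5   6   5   8
   6   5   5  51 148 174 126 126]
[  5   3   6   6   5   6  15 120 147 145 131   8   3   5   6   6   6   5]
front/back [[604.95448648 283.66643087  55.        ]] [[ 610.64961299 -103.42655795   31.        ]]
[-1.57775471e-01  7.20372896e-01  1.74196767e+00 -4.44089210e-16
  6.79252089e-01 -1.92682056e-01]
```

```bash
python3 - <<'E'
from h import *
env.reach([609.4,-83,240],q(92.7)); set_gripper(44); print(env.move_l([609.4,-83,84],rate=80,f_stop=8),st())
set_gripper(4); env.hold(.2); print(st(),axis(edges(t:=viewer.camera("top"),206,280,172,244,20,60),93))
env.move_l([609.5,-91,84.5],rot=q(91.5),rate=10); env.move_l([609.5,-98,84.5],rot=q(90.2),rate=10); env.move_l([609.4,-83,84.5],rot=q(90.2),rate=15); print(st())
t=pic("8"); e=edges(t,206,280,172,244,20,60); print("tray",axis(e,93))
cv2.imwrite("pics/g8.png",cv2.resize(t[170:245,180:320],None,fx=5.7,fy=5.7,interpolation=cv2.INTER_CUBIC))
E
```

```text
False (66.5, array([609.6, -83. ,  84.4]), array([-0.9,  0.2, -0.2]), 44.0, 0.0)
(67.3, array([609.6, -83. ,  84.1]), array([1. , 0.2, 0.5]), 13.8, 30.0) (np.float64(600.7), [2.47, 2.34], np.float64(149.2))
(70.3, array([609.5, -82.9,  84.5]), array([ 0.4, -0.5, -3.5]), 13.9, 30.0)
tray (np.float64(607.8), [0.08, 0.02], np.float64(148.9))
```

View pics/g8.png

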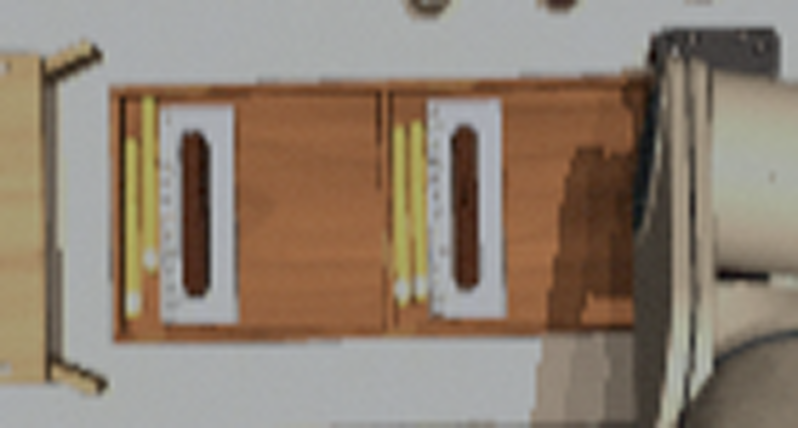

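The tray is now square with the rack and its contents are intact. Sliding it home.

```bash
python3 - <<'E'
from h import *
ax=lambda y:606.3+(275-y)*.0087
for y,r in((-40,25),(40,30),(138,30)):
    b=env.move_l([ax(y),y,84],rot=q(90.5),rate=r,f_stop=18); print(b,st())
    if b: break
else: print("home",env.move_l([ax(165),165,84],rate=10,f_stop=15),st())
t=pic("9"); cv2.imwrite("pics/g9.png",cv2.resize(t[165:250,110:280],None,fx=4.7,fy=4.7,interpolation=cv2.INTER_CUBIC))
E
```

```text
False (72.3, array([609.1, -40. ,  84.1]), array([-0.4, -1.7, -1.2]), 14.1, 30.0)
False (75.1, array([608.3,  40.2,  84. ]), array([-1.2, -3.7,  1.3]), 13.7, 30.0)
False (78.5, array([607.4, 137.8,  84.1]), array([-0.5, -5.8,  2.6]), 14.0, 30.0)
home True (80.1, array([607.3, 151.3,  84.1]), array([-0.6, -0.5,  3.4]), 13.5, 30.0)
```

View pics/g9.png

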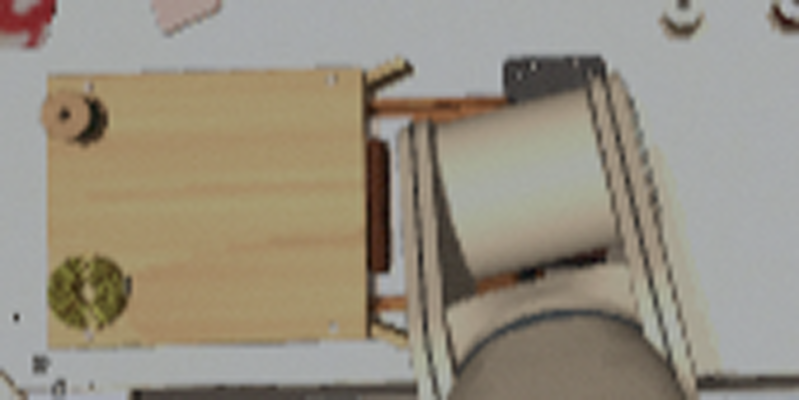

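```bash
python3 - <<'E'
from h import *
print("again",env.move_l([607.3,157,84],rate=8,f_stop=20),st()); env.hold(.3); print(st())
s=env.read_state()["tool_pos"]; set_gripper(44); print(st()); env.move_l([s[0],s[1],240],rate=80); env.reach([450,-160,330],q(60))
t=pic("10"); cv2.imwrite("pics/g10.png",np.vstack([cv2.resize(t[165:245,150:360],None,fx=3.8,fy=3.2,interpolation=cv2.INTER_CUBIC),cv2.resize(cv2.imread("pics/side10.png")[150:230,150:360],None,fx=3.8,fy=3.2,interpolation=cv2.INTER_CUBIC)]))
S=cv2.cvtColor(t,cv2.COLOR_BGR2HSV)[...,1].astype(float)
for r in(196,200,214,220): a,b=cross(S[r,195:300],60); print(r,195+b,ray("top",[195+b,r],20)[0,:2].round(1))
a,b=cross(S[206,195:300],60); print("pull end",ray("top",[195+b,206],31)[0,:2].round(1))
print("tray",axis(edges(t,200,222,175,244,20,60,1),225)); print("rack",axis(edges(t,124,182,165,246,55),225))
print("rack front z55", [ray("top",[cc,r],55)[0,:2].round(1) for r in(195,) for cc in(186,187,188)], S[182:194,175:195].mean(0).round())
E
```

```text
again True (80.7, array([607.4, 151.8,  84. ]), array([-0.2, -1.7,  4.3]), 13.9, 30.0)
(81.0, array([607.4, 151.8,  84. ]), array([-0. ,  0.2,  5.4]), 14.0, 30.0)
(81.6, array([607.2, 151.5,  83.8]), array([0.6, 0.1, 0.1]), 44.2, 0.0)
196 224.6766917293233 [642.9 167.5]
200 225.0689655172414 [629.7 166.4]
214 225.3048780487805 [583.7 166.3]
220 225.35227272727272 [564.1 166.5]
pull end [609.  134.7]
tray (np.float64(605.2), [0.41, 0.24], np.float64(148.9))
rack (np.float64(606.7), [0.42, 0.57], np.float64(184.6))
rack front z55 [array([646.5, 288.1]), array([646.5, 284.9]), array([646.4, 281.7])] [ 90.  88.  90.  90.  87.  83.  88.  90.  89.  89.  89.  89. 109.  95.
  89.  78.  65.  60.  56.  53.]
```

View pics/g10.png

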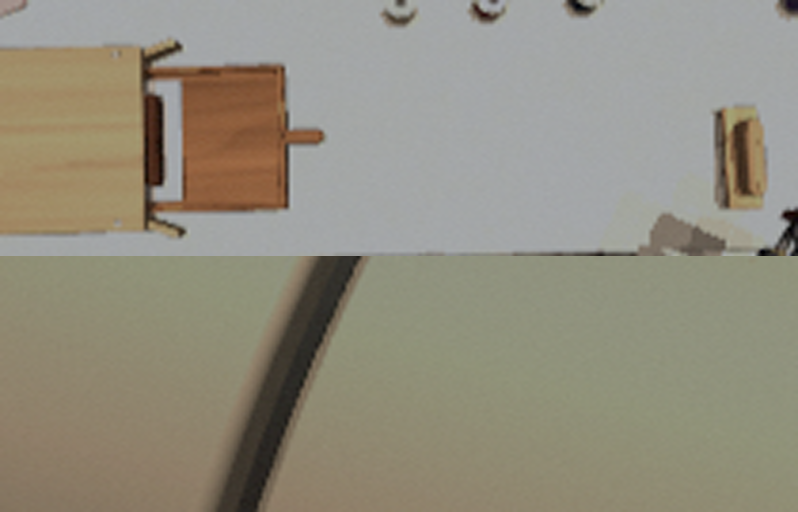

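The tray's end wall is at y≈166, so its origin is at ~325 (home ≈324–326). It stopped on hard contact, and the visible straightedge edge is where it should be. The rake stands clear. Handing in.

```bash
python3 - <<'E'
from h import *
env.hold(.5); print(workorder.sign_off())
E
```

```text
the job is handed in; nothing more can be done
None
```

I combed both rows tight against their walls, laid a straightedge flush against each, slid the tray home against the rack's back board, stood the rake clear on the table, and handed the job in. The far row and most of the near one were under the rack top, so I couldn't check them by camera once the tray was in, and hand-in returned no verdict.

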